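# Take the clogged filter out of the bench fume extractor

## Task

The fume extractor's filter is clogged. Swing the tab that holds its lower edge fully aside, hinge the filter's lower edge up, ease the upper edge out from under the fixed lip without straining it, and lay the filter down gently, flat with its handle up, in the empty steel cleaning tray. Leave the tab swung aside for the fresh filter, and leave the tray and everything else on the bench where they are.

Things in the scene. Friction and masses are not known exactly. Their poses are not given: they have to be found in the camera images.
- extractor: Bench fume extractor, a white sloping-fronted box, fixed: 250 deep (x), 260 wide (y), 176 high. Origin: centre of its underside; x from its low front (48 high) to its tall back, z up. Its face slopes up towards the back at 35 degrees from level; on it an aluminium frame 14 thick surrounds a recess 155 long (along the slope), 186 wide, 14 deep that holds the filter
- seat (a point): Point on the recess floor where the centre of the filter's underside lies when it is seated. Its axes are those of extractor (level, not sloping). The seated filter has 1 mm of play down the slope, 4 mm up the slope and 3 mm to each side
- tab (a joint): Angle of the steel swing tab, rad; its axis is square to the sloping face. 0: pointing straight up the slope, over the filter's lower edge. Positive: anticlockwise seen looking at the face (tip to the extractor's +y side). Turns either way to stops at +-1.62 against light friction (0.06 N m), stays where it is left, and is clear of the filter past +-1.3
- tab_grip (a point): On the tab's pivot axis, mid height of its upright thumb fin: 26.5 out from the recess floor, 96 down the slope from seat. Turns with the tab: x from pivot to tip (up the slope at 0), z out of the face. Fin along x: 34 long, 10 thick, its top 8 beyond this point, its foot 8 below on the tab's plate (16 wide, 4 thick, reaching 34 before the pivot and 20 behind)
- tab_tip (a point): Free end of the tab's plate, 34 from the pivot axis
- filter: Filter panel: grey frame, pale pleats, black bow handle; 150 (x), 180 (y), 12 (z), 0.26 kg. Origin: centre of its underside; z to the handle's side; seated, x points up the slope, z out of the face. Its upper (+x) edge sits 5 mm under a fixed steel lip 14 above the recess floor: swing its lower edge up 10 to 20 degrees about the upper edge, draw it 8 or more down the slope, lift
- filter_grip (a point): Middle of the bow handle's bar, 35 above the filter's underside, over its centre; axes of filter. The bar runs along y: 74 long, 12 thick (x), 10 high (z), flat sided; under it 18 of free height over the filter's face
- tray: Empty open sheet-steel cleaning tray, loose, 1.2 kg, 230 (x) by 250 (y) by 30 high, walls and floor 4 thick. Origin: centre of its underside
- flux: Bystander: glass jar with black cap, 42 across, 85 high; origin under its centre
- spool: Bystander: solder spool standing on its flange, 54 across, 34 high; origin under its centre
- bench_block: Bystander: steel block 65 x 65 x 22; origin under its centre
- hammer: Bystander: hammer lying behind the work, 260 long
- file: Bystander: file with wooden handle, 250 long, lying at the right

How it is judged:
By the outcome, as a careful person would: the job done as asked, in the order asked, and still so for the second after the job is handed in, with the robot touching nothing.
It also fails if it takes over 59 s, if anything falls off the work surface, if the arm or the gripper's body presses on something with over 40 N, if the wrist force passes 120 N, or if a joint passes its speed limit or range.

## Robot

A 7-joint arm with a two-finger parallel gripper is mounted at the origin on the work surface. World frame = base frame: x ahead of the robot, y to its left, z up, the work surface at z = 0. Lengths are in m, angles in rad, forces in N, time in s.
With the tool pointing down it reaches from about 0.4 to 0.85 m from the base axis. Payload 4.5 kg.
Tool frame: the origin (TCP) lies where the fingers leave the gripper's body, on its centre line; the fingertips stand 64 mm ahead of it and the grasp point (between the pads) lies 45 mm ahead of it; z points along the fingers, y is the line along which they close (so a half turn about z gives the same grasp; the last joint's range is limited). The gripper opens to 88 mm and grips with 3 to 60 N. Pads are 18 mm wide; open, the fingers measure 123 mm over their backs; the gripper's body (75 mm by 187 mm) begins 45 mm behind the grasp point.
Start: joints at [-1.127, 0.689, -0.195, 1.565, 0.157, 0.902, -0.215], TCP at [0.249, 0.573, 0.303] pointing down, gripper open.
Joint ranges: [-3.01, 3.01], [-0.46, 2.08], [-1.47, 1.51], [0.13, 2.56], [-1, 4.14], [0.04, 2.09], [-2.66, 2.66]. Speed limits (rad/s): [2.57, 2.57, 3.14, 3.14, 3.14, 3.14, 3.14].

## Interface

Orientations are given as a unit quaternion [x, y, z, w].
In Python, from plant import r gives the robot as it stands.
- The arm moves only by the tool play_rows, never from a script. Its arguments are lists of equal length, an entry for each row: "translation": the shift along the tool's x, y, z in m, a list of three; "delta_rot": the turn, a rotation vector about the tool's x, y, z in degrees, a list of three; "grip": the opening, from -1 (shut) to 1 (fully open). In form: {"translation": [[x, y, z], ...], "delta_rot": [[rx, ry, rz], ...], "grip": [grip, ...]}. A call has 1 to 20 rows; each row shifts and turns the commanded pose from where the row before left it, along the tool's axes as they then stand; what a row does not reach is not made up. A row lasts 1/8 s, in which the tool goes at most 62.5 mm and 10.7 degrees, less where a joint would pass 70% of its speed; a pose out of reach is approached as far as the arm can. A call with a gripper value outside its range is refused whole. The fingers move at their own pace and stop on an object; "squeeze" is the grip in N (left out, the last holds). Time passes only in rows, so rows that do not move let the fingers close. It gives the time, the measured TCP pose, the force, the opening and the grip force at its end, in the units of the state.
- r.get_state(): the state, without advancing time (a new reading comes with each control period).
- r.snapshot(name): name is "side" or "top"; returns the picture (480x640x3 uint8, blue, green, red); there is no depth.
- r.get_calibration(name): a dict with "intrinsics" (3x3 intrinsics, pixels), "eye" and "rotation" of the camera in the world. Camera axes: x right, y up, looking along -z (the intrinsics and any distortion apply to the point x, -y, -z); pixel columns grow to the right and rows downward; lengths in m; the calibration is good to about 2 mm. A picture is of the moment at which its call begins. get_calibration takes no time and is no camera call.
- r.finish_job(): hands the job in; it is judged then, once.
Trained networks look in the newest picture that a camera, given by its name, has taken for a name from the list of things; names that differ only in an ending like _2 or _b are one class to them, and where a whole thing is asked for, a point or a joint stands for the part that bears it (a point fixed in the world has none). Each returns a list of dicts, best first, with "confidence" (0 to 1); they miss things now and then, are a little off and sometimes report something else, mostly with a low value. They report only what shows in the picture. A call takes as long as a camera call.
- r.look_for(camera, target): "point" ([x, y, z] in m, in world coordinates, good to about 4 mm: the middle of the surface that is visible of it).
- r.silhouettes(camera, target): "pixels" (480x640 bool, what is visible of it).
The state is a dict: "clock": time; "q": joint angles; "qd": joint speeds; "joint_torque": joint torques, N m; "tool_pos": TCP position; "eef_rot": TCP orientation; "contact_force": force on the tool from outside, world axes, zero at the start; "moment": the same for the moment, N m; "opening": opening from 0.0 (shut) to 1.0 (fully open); "finger_force": force on a finger pad.
Only numpy, scipy, OpenCV 4.12 (cv2) and the standard library are available. Lean on these libraries where they do the work, as an engineer would, in place of code of your own. Each camera call takes 0.05 s, during which the arm holds its last target. There are 200 camera calls.

## Working session

There is one attempt and no reset: what is moved stays moved. The work goes in short steps, Python scripts to look and compute and a tool call to move; the robot and the scene stay as the last step left them, time stands still between calls to the robot, and variables do not carry over. Pictures are saved under pics/ and viewed, at most 10 in all, crops included, and the job is handed in when it is done.

Besides the shell and the picture viewer there is one more tool, called after "Request:" as name(argument=value, ...) on one line, values as JSON. play_rows: Moves the arm, as the interface text tells. Its arguments: {"type":"object","properties":{"translation":{"type":"array","items":{"type":"array","items":{"type":"number"}}},"delta_rot":{"type":"array","items":{"type":"array","items":{"type":"number"}}},"grip":{"type":"array","items":{"type":"number"}},"squeeze":{"type":"number"}},"required":["translation","delta_rot","grip"]}

```bash
ls; mkdir -p pics
python3 - <<'E'
from plant import r
import cv2,numpy as np
s=r.get_state();print(s)
for n in("side","top"):
    im=r.snapshot(n);cv2.imwrite(f"pics/{n}0.png",im)
    c=r.get_calibration(n);print(n,c)
    for t in("extractor","tab","tab_grip","tab_tip","filter","filter_grip","tray","flux","spool","bench_block"):
        for d in r.look_for(n,t)[:2]:print(n,t,np.round(d["point"],4),round(d["confidence"],2))
E
```

```text
pics
{'clock': 0.0, 'q': array([-1.12721436,  0.68999959, -0.19453745,  1.56633486,  0.15730154,
        0.90251827, -0.21507045]), 'qd': array([-1.44315351e-03,  2.38897834e-03, -1.01815071e-04,  9.16394988e-05,
       -8.68519076e-04, -4.42749138e-04, -4.90974926e-04]), 'joint_torque': array([ 2.37574977e-04, -5.27554214e+01, -1.26736544e+00, -1.53431368e+01,
       -5.27330046e-02,  6.39314341e-03,  1.75452169e-04]), 'tool_pos': array([0.24882729, 0.5727669 , 0.30190324]), 'eef_rot': array([ 2.03395763e-01,  9.79096161e-01, -9.24182464e-04, -1.29354654e-04]), 'contact_force': array([0.45584014, 0.34550874, 0.13101822]), 'moment': array([-0.0508781 , -0.01575843, -0.00611627]), 'finger_force': 0.0, 'opening': 1.0000654709235022}
side {'intrinsics': array([[514.10294273,   0.        , 321.46841774],
       [  0.        , 514.10294273, 236.80058505],
       [  0.        ,   0.        ,   1.        ]]), 'eye': array([ 0.24085169, -1.06434422,  0.70047972]), 'rotation': array([ 0.48769155, -0.09157887, -0.15145653,  0.85488665])}
side extractor [0.3961 0.1468 0.1064] 0.9
side tab [0.55
[... 525 characters left out ...]
 0.        ,   0.        ,   1.        ]]), 'eye': array([ 0.44272245, -0.11480378,  1.29649655]), 'rotation': array([-0.05100387,  0.03963714,  0.70568352, -0.70557655])}
top extractor [0.3955 0.2499 0.178 ] 0.76
top extractor [0.752  0.098  0.0193] 0.64
top tab [0.5525 0.2721 0.0941] 0.76
top tab_grip [0.5525 0.2686 0.0953] 0.69
top tab_tip [0.5493 0.2695 0.0923] 0.48
top filter_grip [0.469  0.2681 0.1325] 0.74
top filter_grip [0.5458 0.2708 0.0936] 0.57
top tray [0.5532 0.2718 0.0922] 0.69
top tray [ 0.4556 -0.2431  0.0033] 0.67
top flux [0.4096 0.0016 0.0849] 0.69
top spool [ 0.6008 -0.0043  0.033 ] 0.57
top spool [ 0.4088 -0.002   0.085 ] 0.19
top bench_block [0.7547 0.0962 0.0196] 0.55
```

View pics/side0.png

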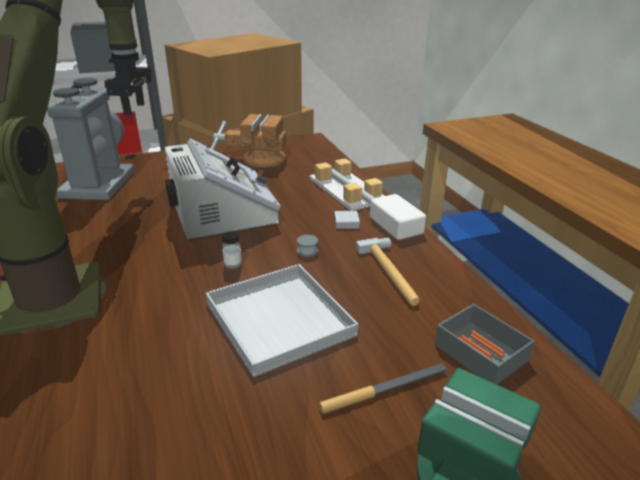

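View pics/top0.png

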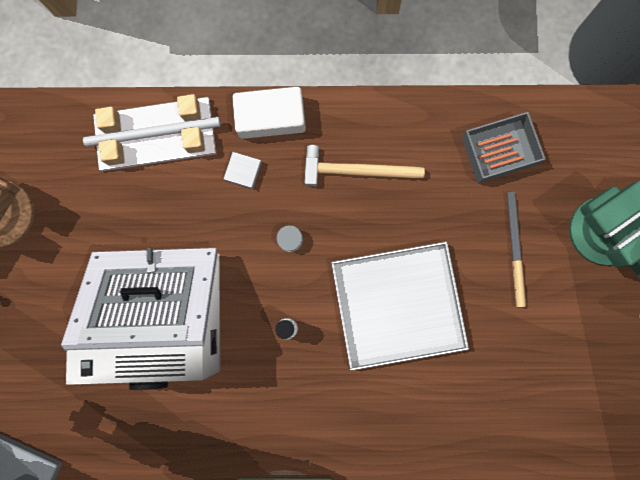

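Top view: the extractor is at about (140,315) with its low front toward +x (up in the image). The tab is at (150,258), the handle at (142,293), the tray centre at (400,305), the flux jar at (286,328) and the spool at (289,238). Next I'll fit the poses more precisely.

```bash
cat > h.py <<'E'
import numpy as np,cv2
from scipy.spatial.transform import Rotation as R
from scipy.optimize import least_squares,minimize
def proj(c,P):
    P=np.atleast_2d(P);p=R.from_quat(c["rotation"]).inv().apply(P-c["eye"])
    K=c["intrinsics"];return np.c_[K[0,0]*p[:,0]/-p[:,2]+K[0,2],K[1,1]*-p[:,1]/-p[:,2]+K[1,2]]
def ray(c,uv):
    K=c["intrinsics"];d=np.array([(uv[0]-K[0,2])/K[0,0],-(uv[1]-K[1,2])/K[1,1],-1])
    return R.from_quat(c["rotation"]).apply(d)
def tri(cs,uvs):
    A=np.zeros((3,3));b=np.zeros(3)
    for c,u in zip(cs,uvs):
        d=ray(c,u);d/=np.linalg.norm(d);M=np.eye(3)-np.outer(d,d);A+=M;b+=M@c["eye"]
    return np.linalg.solve(A,b)
def hull(c,P):
    m=np.zeros((480*4,640*4),np.uint8)
    cv2.fillConvexPoly(m,cv2.convexHull(np.round(proj(c,P)*4+1.5).astype(np.int32)),1);return cv2.resize(m.astype(np.float32),(640,480),interpolation=cv2.INTER_AREA)
E
python3 - <<'E'
from plant import r
from h import *
r.snapshot("side");r.snapshot("top")
D={}
for n in("side","top"):
    D[n+"_im"]=cv2.imread(f"pics/{n}0.png")
    for t in("extractor","tab","tab_grip","filter","filter_grip","tray","flux","spool","bench_block","hammer"):
        L=r.silhouettes(n,t)
        for i,d in enumerate(L[:2]):
            m=d["pixels"];ys,xs=np.nonzero(m);D[f"{n}_{t}_{i}"]=m
            print(n,t,i,round(d["confidence"],2),m.sum(),xs.min(),xs.max(),ys.min(),ys.max(),xs.mean().round(1),ys.mean().round(1))
np.savez_compressed("m.npz",**D)
a=D["side_im"][135:245,155:290];b=D["top_im"][240:395,55:230]
a=cv2.resize(a,None,fx=400/135,fy=400/135,interpolation=cv2.INTER_CUBIC)
a=cv2.resize(D["side_im"][135:245,155:290],(675,550)[::1],interpolation=cv2.INTER_CUBIC)
b=cv2.resize(b,(675,598),interpolation=cv2.INTER_CUBIC)
cv2.imwrite("pics/a.png",a);cv2.imwrite("pics/b.png",b)
E
```

```text
side extractor 0 0.8 6940 166 279 139 237 214.1 193.5
side tab 0 0.54 414 334 359 211 228 346.7 219.1
side tab 1 0.52 73 254 266 176 184 260.6 179.9
side tab_grip 0 0.46 63 255 265 177 184 260.4 180.1
side filter 0 0.66 671 207 258 152 191 231.6 169.8
side filter_grip 0 0.71 651 208 258 152 190 231.9 170.0
side tray 0 0.97 9984 207 357 265 374 279.6 317.5
side tray 1 0.72 718 207 257 151 190 231.6 169.8
side flux 0 0.9 615 222 241 230 268 231.5 249.4
side spool 0 0.73 381 297 317 235 255 307.1 245.0
side spool 1 0.19 10065 206 357 265 374 279.6 317.5
side bench_block 0 0.78 407 334 359 210 227 346.6 218.8
side hammer 0 0.7 1127 355 418 237 305 387.2 264.4
top extractor 0 0.61 14291 61 219 248 389 145.9 326.4
top tab 0 0.59 154 146 154 250 272 150.0 261.3
top tab_grip 0 0.74 197 146 154 247 272 150.1 259.5
top filter 0 0.65 5193 90 193 267 327 142.6 297.7
top filter_grip 0 0.95 5257 89 192 267 327 142.6 297.9
top tray 0 0.91 13136 330 467 242 370 398.6 305.7
top tray 1 0.52 14086 61 219 248 390 146.1 326.5
top flux 0 0.67 346 275 296 319 338 285.4 328.7
top spool 0 0.93 517 276 301 226 251 288.6 238.4
top bench_block 0 0.89 914 224 260 153 188 242.1 170.3
top hammer 0 0.76 1620 304 422 145 185 354.1 168.6
```

View pics/a.png

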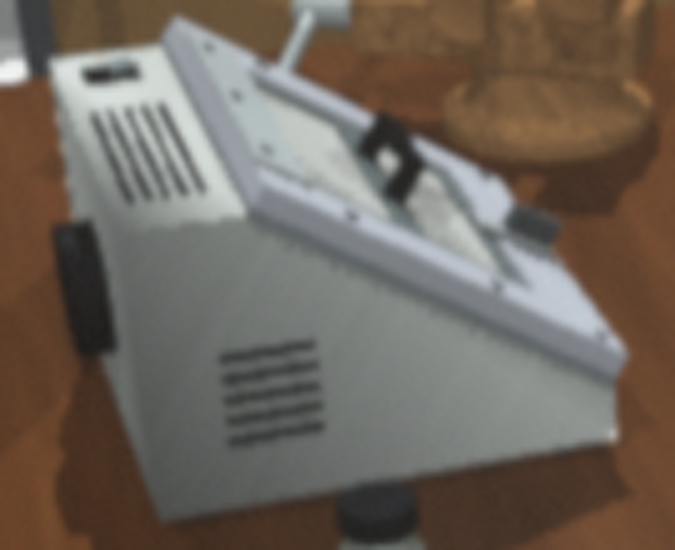

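View pics/b.png

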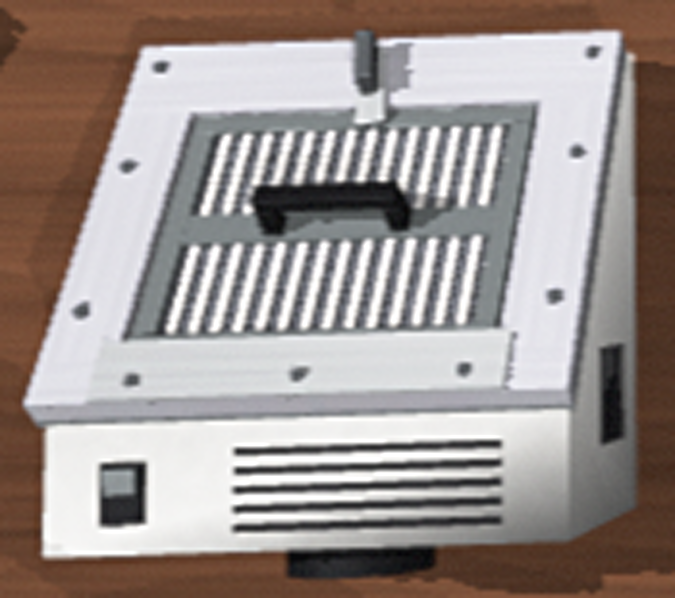

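```bash
cat > fit.py <<'E'
from plant import r
from h import *
C={n:r.get_calibration(n) for n in("side","top")}
S=lambda x,y:np.array([x/5-.4+155,y/5-.4+135]); T=lambda x,y:np.array([x/3.857-.37+55,y/3.857-.37+240])
t35=np.radians(35)
box=[("side",S(617,440),(-125,130,0)),("side",S(163,520),(125,130,0)),("side",S(50,60),(125,-130,176)),
("top",T(635,503),(125,130,0)),("top",T(568,540),(125,130,176)),("top",T(42,556),(125,-130,176))]
face=[("top",T(192,113),(-76,-93,14)),("top",T(539,103),(-76,93,14)),("side",S(525,285),(-76,93,14)),
("top",T(253,187),(-6,-37,40)),("top",T(399,182),(-6,37,40)),("side",S(383,113),(0,-37,40)),("side",S(416,152),(0,37,40)),
("top",T(372,122),(-62,0,18.5)),("top",T(366,30),(-113,0,34.5)),("top",T(370,62),(-79,0,34.5))]
A=R.from_euler("y",-35,degrees=True)
def world(p,pt,f):
    q=np.array(pt,float)/1e3
    if f:q=A.apply(q)+[p[3],0,p[4]]
    return R.from_euler("z",p[2]).apply(q)+[p[0],p[1],0]
def res(p):
    return np.concatenate([proj(C[n],world(p,q,f))[0]-uv for L,f in((box,0),(face,1)) for n,uv,q in L])
if __name__=="__main__":
    s=least_squares(res,[.45,.26,np.pi,-.02,.12],loss="soft_l1");p=s.x
    print(p.round(4),"sz on face would be",.048+(p[3]+.125)*np.tan(t35))
    rr=s.fun.reshape(-1,2)
    for (n,uv,q),e in zip(box+face,rr):print(n,q,e.round(1))
    print("seat",world(p,(0,0,0),1),"fgrip",world(p,(0,0,35),1),"tabgrip",world(p,(-96,0,26.5),1))
    # tray
    M=np.load("m.npz")
    def pts(t):
        P=np.array([[x,y,z] for x in(-.115,.115) for y in(-.125,.125) for z in(0,.03)]);return R.from_euler("z",t[2]).apply(P)+[t[0],t[1],0]
    def cost(t):
        return sum(np.abs(hull(C[n],pts(t))-M[f"{n}_tray_0"]).sum() for n in C)
    b=min((minimize(cost,[.455,-.245,a],method="Nelder-Mead",options=dict(initial_simplex=np.array([.455,-.245,a])+np.vstack([np.zeros(3),np.diag([.01,.01,.1])]))) for a in(-.1,.1,.2)),key=lambda s:s.fun)
    print("tray",b.x,b.fun)
    np.save("p.npy",p);np.save("t.npy",b.x)
    for nm,h in(("flux",.0425),("spool",.017)):
        print(nm,tri([C[n] for n in C],[np.argwhere(M[f"{n}_{nm}_0"]).mean(0)[::-1] for n in C]))
E
python3 fit.py
```

```text
[ 0.4415  0.2708  3.1673 -0.0226  0.1221] sz on face would be 0.11967847182600864
side (-125, 130, 0) [0.8 3.3]
side (125, 130, 0) [0.5 3.9]
side (125, -130, 176) [ 0.5 -0.9]
top (125, 130, 0) [2.4 1. ]
top (125, 130, 176) [1.  0.5]
top (125, -130, 176) [-2.5 -0.3]
top (-76, -93, 14) [-0.5  0. ]
top (-76, 93, 14) [0.3 0.3]
side (-76, 93, 14) [2.7 1.4]
top (-6, -37, 40) [-0.5 -0.3]
top (-6, 37, 40) [-0.1  0. ]
side (0, -37, 40) [ 1. -1.]
side (0, 37, 40) [0.8 0.7]
top (-62, 0, 18.5) [-3.7  0.5]
top (-113, 0, 34.5) [0.7 0.1]
top (-79, 0, 34.5) [-3.6  4.5]
seat [0.46410513 0.27139536 0.12212418] fgrip [0.48417368 0.27191145 0.1507945 ] tabgrip [0.55791249 0.27380775 0.08876837]
tray [ 0.45956399 -0.23941971  0.17409259] 408.4375
flux [ 0.41025557 -0.00179348  0.04170652]
spool [ 0.60287135 -0.00434625  0.01644941]
```

```bash
cat > fit2.py <<'E'
from fit import *
import fit
face2=[f for f in face if f[2][0] not in(-62,-113,-79)]
tab=[("top",T(372,122),(34,0,-8)),("top",T(366,30),(-17,0,8))]
def wt(p,q):
    q=R.from_euler("z",p[5]).apply(np.array(q,float))+[-96,0,26.5];return world(p,q,1)
def res2(p):
    return np.concatenate([proj(C[n],world(p,q,f))[0]-uv for L,f in((box[2:3]+box[4:],0),(face2,1)) for n,uv,q in L]+[proj(C[n],wt(p,q))[0]-uv for n,uv,q in tab])
if __name__=="__main__":
    p=least_squares(res2,[.45,.26,np.pi,-.02,.12,0],loss="soft_l1").x
    print(p.round(4));print(res2(p).reshape(-1,2).round(1).tolist());np.save("p.npy",p)
    print("seat",world(p,(0,0,0),1),"fgrip",world(p,(0,0,35),1),"tabgrip",wt(p,(0,0,0)))
    out=[]
    for n,(x0,y0,w,h) in dict(side=(160,135,125,105),top=(60,240,170,143)).items():
        k=400/w;im=cv2.resize(cv2.imread(f"pics/{n}0.png")[y0:y0+h,x0:x0+w],(400,int(h*k)),interpolation=cv2.INTER_CUBIC)
        def L(P,col):
            q=((proj(C[n],np.array(P))-[x0,y0]+.5)*k*8).astype(np.int32);cv2.polylines(im,[q],True,col,1,cv2.LINE_AA,3)
        for y in(-130,130):L([world(p,(a,y,b),0) for a,b in((-125,0),(125,0),(125,176),(57.8,176),(-125,48))],(0,0,255))
        for w_ in(0,14):L([world(p,(a,b,w_),1) for a,b in((-76,-93),(-76,93),(79,93),(79,-93))],(0,255,0) if w_ else (255,255,0))
        for z in(30,40):L([world(p,(a,b,z),1) for a,b in((-6,-37),(6,-37),(6,37),(-6,37))],(0,0,255))
        for z in(-8,8):L([wt(p,(a,b,z)) for a,b in((-17,-5),(17,-5),(17,5),(-17,5))],(255,0,255))
        L([wt(p,(a,b,-8)) for a,b in((-20,-8),(34,-8),(34,8),(-20,8))],(255,0,0))
        out.append(cv2.copyMakeBorder(im,0,340-im.shape[0],0,0,0))
    cv2.imwrite("pics/ov1.png",np.hstack(out))
E
python3 fit2.py
```

```text
[ 0.4415  0.2692  3.171  -0.0221  0.1243  0.1869]
[[0.4, -0.6], [2.1, 0.3], [-1.4, -0.0], [-0.3, 0.4], [0.7, 0.3], [2.7, 0.8], [-0.2, 0.0], [0.3, 0.2], [0.8, -1.5], [0.7, 0.2], [-0.3, 0.3], [-0.7, 0.4]]
seat [0.46356563 0.26988234 0.12432678] fgrip [0.48363214 0.27047215 0.1529971 ] tabgrip [0.55736349 0.27263931 0.09097097]
```

View pics/ov1.png

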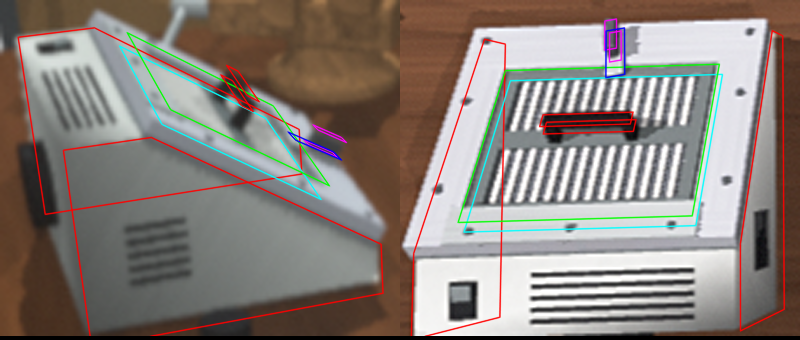

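The overlay matches the box and recess well in the top view. In the side view the handle and fin sit within about 2 px of the model. I'll refine the handle and fin positions from their dark pixels in both views.

```bash
cat > fit3.py <<'E'
from fit2 import *
def box8(c,h):return [(c[0]+a*h[0],c[1]+b*h[1],c[2]+d*h[2]) for a in(-1,1) for b in(-1,1) for d in(-1,1)]
if __name__=="__main__":
    p=np.load("p.npy")
    H=[box8((0,0,35),(6,37,5)),box8((0,-32,21),(6,5,9)),box8((0,32,21),(6,5,9))]
    obs={}
    for n,(x0,y0,x1,y1) in dict(side=(220,150,248,180),top=(115,282,168,303)).items():
        g=cv2.imread(f"pics/{n}0.png").max(2).astype(float);m=np.zeros_like(g);m[y0:y1,x0:x1]=1
        a=np.clip((110-g)/(110-45),0,1)*m;obs[n]=a;print(n,a.sum(),(a>.5).sum())
    def model(n,d):
        return np.max([hull(C[n],[world(p,np.array(q)+d*1e3,1) for q in h]) for h in H],0)
    for ns in(["side","top"],["top"],["side"]):
        best=min((minimize(lambda d:sum(np.abs(model(n,d)-obs[n]).sum() for n in ns),[0,0,w],method="Nelder-Mead",options=dict(initial_simplex=np.array([0,0,w])+np.vstack([np.zeros(3),np.eye(3)*.004]))) for w in(0,-.004)),key=lambda s:s.fun)
        d=best.x;print(ns,(d*1e3).round(1),best.fun,"bar",world(p,d*1e3+[0,0,35],1).round(4),"seat z",world(p,d*1e3,1)[2].round(4))
E
python3 fit3.py
python3 - <<'E'
import sys;sys.path.insert(0,'.')
E
```

```text
side 150.7076923076923 121
top 399.92307692307696 372
['side', 'top'] [-3.1  0.2 -1.7] 172.61153846153846 bar [0.4852 0.2704 0.1499] seat z 0.1212
['top'] [-2.7 -0.  -1.2] 81.4701923076923 bar [0.4852 0.2705 0.1504] seat z 0.1218
['side'] [-1.9  2.2 -2.2] 89.88749999999999 bar [0.484  0.2682 0.1501] seat z 0.1214
```

```bash
cat > plan.py <<'E'
from plant import r
from h import *
yaw=3.171
Rf=R.from_euler("z",yaw)*R.from_euler("y",-35,degrees=True)   # filter/face axes
bar=np.array([.485,.270,.1495]); tabg=bar+Rf.apply([-.096,0,-.0085])
R0=Rf*R.from_matrix(np.array([[1,0,0],[0,-1,0],[0,0,-1]]).T)  # tool x up slope, z into face
def start():
    s=r.get_state();return np.array(s["tool_pos"]),R.from_quat(s["eef_rot"])
def plan(wps,T=None,show=True):
    """wps: (pos,R,rows[,grip]); prints tool-axis rows rounded, carrying the rounded pose"""
    p,q=T or start();tr=[];ro=[]
    for w in wps:
        P,Q,n=w[:3];p0,q0=p,q;rv=(q0.inv()*Q).as_rotvec()
        for i in range(1,n+1):
            pg=p0+(P-p0)*i/n;qg=q0*R.from_rotvec(rv*i/n)
            t=np.round(q.inv().apply(pg-p),4);d=np.round((q.inv()*qg).as_rotvec(degrees=True),1)
            tr.append(t.tolist());ro.append(d.tolist());p=p+q.apply(t);q=q*R.from_rotvec(d,degrees=True)
    if show:print(len(tr));print(str(tr).replace(" ",""));print(str(ro).replace(" ",""))
    return p,q
E
python3 - <<'E'
from plan import *
print(tabg,Rf.apply([0,0,1]))
Rt=R0*R.from_rotvec([0,0,-.12])
n=Rf.apply([0,0,1])
plan([(np.array([.55,.36,.31]),Rt,9),(tabg+n*.14,Rt,4)])
E
```

```text
[0.5587313  0.27216887 0.08747387] [0.57332844 0.01686493 0.81915204]
13
[[-0.0401,-0.0084,-0.0008],[-0.0394,-0.0108,-0.0034],[-0.0384,-0.0132,-0.0059],[-0.037,-0.0156,-0.0084],[-0.0353,-0.0178,-0.0106],[-0.0335,-0.02,-0.0127],[-0.0312,-0.0222,-0.0146],[-0.0288,-0.0241,-0.0165],[-0.0261,-0.026,-0.0181],[-0.0303,-0.0258,0.0097],[-0.0303,-0.0258,0.0097],[-0.0303,-0.0258,0.0096],[-0.0303,-0.0259,0.0097]]
[[0.6,3.9,-3.4],[0.7,3.9,-3.5],[0.6,3.9,-3.4],[0.6,3.9,-3.5],[0.6,3.8,-3.4],[0.7,3.9,-3.5],[0.6,3.9,-3.4],[0.6,3.9,-3.5],[0.6,3.9,-3.4],[0.0,-0.0,-0.0],[0.0,-0.0,-0.0],[0.0,-0.0,-0.0],[0.0,-0.0,-0.0]]
```

Request:
play_rows(translation=[[-0.04,-0.008,-0.001],[-0.039,-0.011,-0.003],[-0.038,-0.013,-0.006],[-0.037,-0.016,-0.008],[-0.035,-0.018,-0.011],[-0.034,-0.02,-0.013],[-0.031,-0.022,-0.015],[-0.029,-0.024,-0.016],[-0.026,-0.026,-0.018],[-0.03,-0.026,0.01],[-0.03,-0.026,0.01],[-0.03,-0.026,0.01],[-0.03,-0.026,0.01]], delta_rot=[[0.6,3.9,-3.4],[0.7,3.9,-3.5],[0.6,3.9,-3.4],[0.6,3.9,-3.5],[0.6,3.8,-3.4],[0.7,3.9,-3.5],[0.6,3.9,-3.4],[0.6,3.9,-3.5],[0.6,3.9,-3.4],[0,0,0],[0,0,0],[0,0,0],[0,0,0]], grip=[1,1,1,1,1,1,1,1,1,1,1,1,1], squeeze=5)

```text
clock: 3.82
tool_pos: [0.6374, 0.2731, 0.2007]
eef_rot: [-0.071, 0.951, 0.014, -0.3]
contact_force: [1.1, 0.4, 0.4]
opening: 0.998
finger_force: 0.0
```

Run:
```python
from plan import *
Rt=R0*R.from_rotvec([0,0,-.12]);n=Rf.apply([0,0,1])
print(start()[1].as_quat(),Rt.as_quat(),r.get_state()["q"].round(2))
plan([(tabg+n*.085,Rt,3),(tabg+n*.060,Rt,3)])
```

```text
[-0.07075255  0.95111039  0.01386417 -0.30031797] [-0.07117991  0.95105701  0.01361621 -0.30039736] [-0.25  1.21 -0.49  0.81  0.16  1.73  1.13]
6
[[-0.0002,0.0004,0.0176],[-0.0002,0.0005,0.0177],[-0.0003,0.0004,0.0176],[0.0,-0.0,0.0083],[0.0,-0.0,0.0084],[0.0001,-0.0,0.0083]]
[[0.0,0.0,-0.0],[0.0,0.0,-0.0],[0.0,0.0,-0.0],[0.0,0.0,-0.0],[0.0,0.0,-0.0],[0.0,0.0,-0.0]]
```

Request:
play_rows(translation=[[0,0.001,0.018],[0,0.0,0.018],[0,0,0.017]], delta_rot=[[0,0,0],[0,0,0],[0,0,0]], grip=[0,0,0])

```text
clock: 4.2
tool_pos: [0.6059, 0.2739, 0.1576]
eef_rot: [-0.071, 0.951, 0.014, -0.3]
contact_force: [0.3, 0.7, 0.8]
opening: 0.68
finger_force: 0.0
```

Run:
```python
from plan import *
s=r.get_state();print(s["tool_pos"],s["contact_force"],s["opening"])
out=[]
for n,(x0,y0,w,h) in dict(side=(200,110,110,110),top=(90,190,110,110)).items():
    im=r.snapshot(n);cv2.imwrite(f"pics/{n}1.png",im);out.append(cv2.resize(im[y0:y0+h,x0:x0+w],(400,400),interpolation=cv2.INTER_CUBIC))
cv2.imwrite("pics/c1.png",np.hstack(out))
```

```text
[0.60589608 0.27390278 0.1576255 ] [0.27439231 0.66385379 0.76786401] 0.6796038587024892
```

View pics/c1.png

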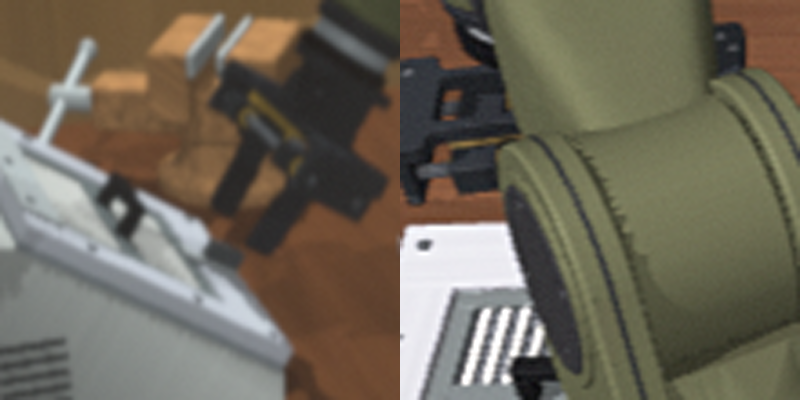

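The side crop shows the fingertips at (225,205) and (262,245) and the fin at about (222,250). I'll compare those with the model's projection.

Run:
```python
from plan import *
p,q=start();c=r.get_calibration("side");f=lambda P:((proj(c,P)-[200,110]+.5)*400/110).round(0).tolist()
g=.034
for y in(-.030,.030):
  print("tips",f([p+q.apply([a,y+s*0,.064]) for a in(-.009,.009) for s in(0,)]))
print("mid",f(p+q.apply([0,0,.064])))
Rt=Rf
for th in(0,.12):
  Q=Rf*R.from_rotvec([0,0,th]);print("fin top",f([tabg+Q.apply([a/1e3,b/1e3,.008]) for a,b in((-17,-5),(17,-5),(17,5),(-17,5))]),"bottom",f([tabg+Q.apply([a/1e3,b/1e3,-.008]) for a,b in((-17,-5),(17,-5),(17,5),(-17,5))]))
print("bar",f([bar+Rf.apply([0,y,.005]) for y in(-.037,.037)]))
im=cv2.imread("pics/side1.png")[160:190,245:285];print(im.max(2)[8:30,2:34:1])
```

```text
tips [[260.0, 254.0], [242.0, 245.0]]
tips [[230.0, 222.0], [213.0, 213.0]]
mid [[236.0, 233.0]]
fin top [[247.0, 253.0], [212.0, 235.0], [215.0, 240.0], [250.0, 258.0]] bottom [[236.0, 270.0], [201.0, 252.0], [205.0, 257.0], [240.0, 274.0]]
fin top [[245.0, 252.0], [212.0, 236.0], [217.0, 241.0], [250.0, 257.0]] bottom [[235.0, 268.0], [202.0, 253.0], [206.0, 258.0], [240.0, 274.0]]
bar [[120.0, 172.0], [144.0, 207.0]]
[[209 192 170 131  96  84  80  77  77  76  74  68  63  57  50  47  46  54
   66  73  76  74  75  74  69  60  48  42  43  43  42  42]
 [218 215 205 170 124 103  97  89  78  76  75  76  77  75  69  62  59  62
   69  71  71  74  72  70  62  51  46  43  43  42  44  44]
 [215 218 216 200 169 144 148 131 100  78  76  83  95  98  95  87  81  71
   71  71  73  74  71  67  55  47  46  45  44  44  43  43]
 [202 217 219 216 203 194 197 181 138  97  85  95 107 108 107 102  91  79
   72  70  71  72  68  59  50  46  43  43  46  46  44  46]
 [186 212 219 219 218 216 217 210 180 128 104 105 110 110 110 102  88  75
   72  71  70  68  63  52  48  44  46  45  44  45  45  46]
 [166 197 2
[... 1550 characters left out ...]
0  98  98  99 102 103 104 102  99]
 [167 174 181 185 186 166 132 120 134 159 175 175 165 141 127 116 108 102
  108 111 111 108 105 102  99  96  98 102 104 104 101  99]
 [187 182 177 180 188 181 149 124 125 144 169 188 190 179 165 137 117 111
  110 111 111 110 107 103  99  97  99 102 102 101  96  96]
 [208 202 193 186 189 187 171 142 129 131 152 181 196 198 192 171 140 120
  112 109 111 111 109 104 102  99  99  99  97  95  92  92]
 [216 214 208 203 195 190 182 160 135 126 140 168 193 206 204 196 174 142
  120 111 109 111 109 105 101  99  95  95  94  92  91  91]
 [208 213 215 214 210 202 189 171 149 132 135 154 185 208 213 212 202 177
  144 123 112 110 109 102  98  95  94  92  92  92  91  90]]
```

The fin sits roughly where predicted, perhaps 2 mm up-slope and a few mm lower. I'll go down slowly and close to a loose gap.

Request:
play_rows(translation=[[0.001,0,0.008],[0,0,0.008],[0,0,0.007],[0,0,0.004],[0,0,0],[0,0,0],[0,0,0]], delta_rot=[[0,0,0],[0,0,0],[0,0,0],[0,0,0],[0,0,0],[0,0,0],[0,0,0]], grip=[0,0,0,0,-0.64,-0.64,-0.64], squeeze=4)

```text
clock: 5.18
tool_pos: [0.5901, 0.2736, 0.1371]
eef_rot: [-0.071, 0.951, 0.014, -0.3]
contact_force: [0.7, 0.1, 0.1]
opening: 0.186
finger_force: 0.0
```

Request:
play_rows(translation=[[0,0,0],[0,0,0],[0,0,0],[0,0,0]], delta_rot=[[0,0,0],[0,0,0],[0,0,0],[0,0,0]], grip=[-1,-1,-1,-1], squeeze=3)

```text
clock: 5.68
tool_pos: [0.5899, 0.2745, 0.1371]
eef_rot: [-0.071, 0.951, 0.015, -0.3]
contact_force: [1.1, 5.4, 0.0]
opening: 0.123
finger_force: 3.0
```

Request:
play_rows(translation=[[0,0.0015,0],[0,0,0],[0,0,0],[0,0,0],[0,0,0],[0,0,0],[0,0,0],[0,0,0],[0,0,0],[0,0,0],[0,0,0],[0,0,0],[0,0,0]], delta_rot=[[0,0,0],[0,0,0],[0,0,9],[0,0,9],[0,0,9],[0,0,9],[0,0,9],[0,0,9],[0,0,9],[0,0,9],[0,0,9],[0,0,9],[0,0,0]], grip=[-0.66,-0.66,-0.66,-0.66,-0.66,-0.66,-0.66,-0.66,-0.66,-0.66,-0.66,-0.66,-0.66], squeeze=5)

```text
clock: 7.3
tool_pos: [0.5901, 0.2772, 0.1364]
eef_rot: [0.623, 0.723, -0.201, -0.222]
contact_force: [2.2, 5.6, -3.8]
opening: 0.168
finger_force: 3.0
```

Run:
```python
from plan import *
p,q=start();d=Rf.inv().apply(p-tabg)*1e3;x=Rf.inv().apply(q.apply([1,0,0]))
print("tool rel tabg (u,v,w)",d.round(1),"tool x angle",np.degrees(np.arctan2(x[1],x[0])),x.round(3),r.get_state()["contact_force"],r.get_state()["q"].round(2))
```

```text
tool rel tabg (u,v,w) [ 2.3 -4.1 58.1] tool x angle -83.10206981050685 [ 0.12  -0.993  0.003] [ 2.16431726  5.62968207 -3.81460232] [-0.4   1.17 -0.07  1.06 -0.17  1.47 -0.22]
```

Request:
play_rows(translation=[[0,0,0],[0,0,0],[0,0,0],[0,0,0],[0,0,0]], delta_rot=[[0,0,5],[0,0,4.5],[0,0,0],[0,0,0],[0,0,0]], grip=[-0.66,-0.66,-1,-1,-1], squeeze=6)

```text
clock: 7.92
tool_pos: [0.5911, 0.2762, 0.1356]
eef_rot: [0.681, 0.669, -0.217, -0.204]
contact_force: [4.1, 4.2, -7.3]
opening: 0.113
finger_force: 6.0
```

Run:
```python
from plan import *
p,q=start();d=Rf.inv().apply(p-tabg)*1e3;x=Rf.inv().apply(q.apply([1,0,0]))
print("tool rel tabg (u,v,w)",d.round(1),"tool x angle",np.degrees(np.arctan2(x[1],x[0])),x.round(3),Rf.inv().apply(q.apply([0,0,1])).round(3))
```

```text
tool rel tabg (u,v,w) [ 1.  -3.1 58.1] tool x angle -92.59823259156323 [-0.045 -0.999  0.004] [-0.005 -0.003 -1.   ]
```

Request:
play_rows(translation=[[0,0,0],[0,0,0],[0,0,0],[0,0,-0.02],[0,0,-0.03],[0,0,-0.03],[0,0,0]], delta_rot=[[0,0,0],[0,0,0],[0,0,0],[0,0,0],[0,0,0],[0,0,0],[0,0,0]], grip=[0,0,0,0,0.3,0.3,0.3])

```text
clock: 8.8
tool_pos: [0.6371, 0.2761, 0.204]
eef_rot: [0.681, 0.669, -0.218, -0.204]
contact_force: [0.0, -0.5, -0.5]
opening: 0.65
finger_force: 0.0
```

Run:
```python
from plan import *
s=r.get_state();print(s["tool_pos"],s["eef_rot"],s["contact_force"],s["q"].round(2),s["opening"])
out=[]
for n,(x0,y0,w,h) in dict(side=(180,130,110,110),top=(75,220,140,140)).items():
    im=r.snapshot(n);cv2.imwrite(f"pics/{n}2.png",im);out.append(cv2.resize(im[y0:y0+h,x0:x0+w],(400,400),interpolation=cv2.INTER_CUBIC))
    print(n,[(np.round(d["point"],3),d["confidence"]) for t in("tab","tab_tip","filter_grip") for d in r.look_for(n,t)[:2]])
cv2.imwrite("pics/c2.png",np.hstack(out))
```

```text
[0.63705836 0.27608655 0.20400361] [ 0.6807614   0.66890437 -0.21825777 -0.20370177] [ 0.01417808 -0.46000446 -0.47736437] [-0.4   1.18 -0.01  0.82 -0.21  1.71 -0.39] 0.6497233022598567
side [(array([0.552, 0.264, 0.088]), 0.54), (array([0.554, 0.263, 0.089]), 0.61), (array([0.475, 0.267, 0.134]), 0.57)]
top [(array([0.558, 0.274, 0.094]), 0.5), (array([0.554, 0.271, 0.088]), 0.75), (array([ 0.569, -0.491,  0.012]), 0.61), (array([0.486, 0.211, 0.115]), 0.97)]
```

View pics/c2.png

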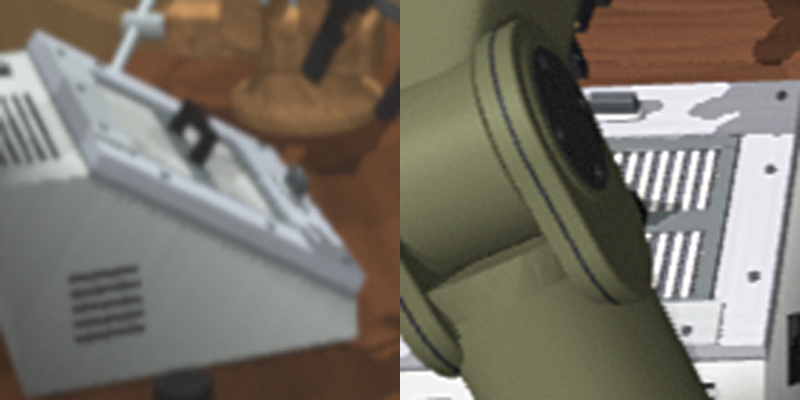

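The tab now lies crosswise in the top view (fin at crop (613,103)), so it is swung to about -1.6 rad. Next is the handle.

```bash
cat >> plan.py <<'E'
Rg=R0*R.from_rotvec([0,0,np.pi/2])
E
python3 - <<'E'
from plan import *
g=bar+Rf.apply([.0005,-.001,0]);n=Rf.apply([0,0,1])
T=plan([(g+n*.100,Rg,5),(g+n*.060,Rg,3),(g+n*.048,Rg,2)])
E
```

```text
10
[[-0.001,-0.0186,0.0058],[-0.0009,-0.0187,0.0059],[-0.0007,-0.0186,0.0058],[-0.0005,-0.0187,0.0058],[-0.0004,-0.0187,0.0058],[0.0,0.0,0.0133],[0.0,0.0,0.0134],[0.0,0.0,0.0133],[0.0,0.0,0.006],[0.0,0.0,0.006]]
[[-0.0,-0.0,-0.5],[-0.0,-0.0,-0.6],[-0.1,-0.0,-0.5],[0.0,-0.0,-0.5],[0.0,-0.0,-0.5],[0.0,-0.0,-0.0],[0.0,-0.0,-0.0],[0.0,-0.0,-0.0],[0.0,-0.0,-0.0],[0.0,-0.0,-0.0]]
```

Request:
play_rows(translation=[[-0.001,-0.019,0.006],[-0.001,-0.019,0.006],[-0.001,-0.018,0.006],[0,-0.019,0.006],[0,-0.019,0.005],[0,0,0.013],[0,0,0.013],[0,0,0.014],[0,0,0.006],[0,0,0.006],[0,0,0]], delta_rot=[[0,0,-0.5],[0,0,-0.6],[0,0,-0.5],[0,0,-0.5],[0,0,-0.5],[0,0,0],[0,0,0],[0,0,0],[0,0,0],[0,0,0],[0,0,0]], grip=[0,0,0,0,0,0,0,0,0,0,0])

```text
clock: 10.58
tool_pos: [0.512, 0.2723, 0.1897]
eef_rot: [0.665, 0.684, -0.216, -0.21]
contact_force: [-1.2, -0.4, 0.3]
opening: 0.504
finger_force: 0.0
```

Request:
play_rows(translation=[[0,0,0],[0,0,0],[0,0,0],[0,0,0],[0,0,0]], delta_rot=[[0,0,0],[0,0,0],[0,0,0],[0,0,0],[0,0,0]], grip=[-1,-1,-1,-1,-1], squeeze=4)

```text
clock: 11.2
tool_pos: [0.5123, 0.2724, 0.1902]
eef_rot: [0.665, 0.684, -0.215, -0.21]
contact_force: [0.4, 0.3, 0.3]
opening: 0.134
finger_force: 4.0
```

Run:
```python
from plan import *
p,q=start();s=r.get_state()
print("rel bar",(Rf.inv().apply(p-bar)*1e3).round(1),"force in face axes",Rf.inv().apply(s["contact_force"]).round(1),Rf.inv().apply(s["moment"]).round(2),s["opening"]*88,(Rg.inv()*q).as_rotvec(degrees=True).round(1),s["clock"],s["q"].round(2))
```

```text
rel bar [ 0.9 -1.6 49.1] force in face axes [-0.1 -0.3  0.4] [ 0.04  0.63 -0.01] 11.81705054024317 [-0.   0.1  0. ] 11.2 [-0.44  1.   -0.05  1.36 -0.22  1.35 -0.34]
```

Request:
play_rows(translation=[[0,0,0],[0,0,0],[0,-0.0028,-0.0026],[0,-0.0028,-0.0026],[0,0,0]], delta_rot=[[0,0,0],[0,0,0],[-2,0,0],[-2,0,0],[0,0,0]], grip=[-1,-1,-1,-1,-1], squeeze=25)

```text
clock: 11.82
tool_pos: [0.51, 0.2724, 0.1979]
eef_rot: [0.671, 0.691, -0.192, -0.186]
contact_force: [0.6, 0.4, -1.9]
opening: 0.13
finger_force: 25.0
```

```bash
cat > st.py <<'E'
from plan import *
p,q=start();s=r.get_state()
print("rel bar",(Rf.inv().apply(p-bar)*1e3).round(1),"F",Rf.inv().apply(s["contact_force"]).round(1),"M",Rf.inv().apply(s["moment"]).round(2),round(s["opening"]*88,1),(Rg.inv()*q).as_rotvec(degrees=True).round(1))
E
python3 st.py
```

```text
rel bar [ 7.2 -1.7 54. ] F [-1.6 -0.4 -1.2] M [ 0.06  0.66 -0.09] 11.4 [-4.  0.  0.]
```

Request:
play_rows(translation=[[0,-0.0028,-0.0026],[0,-0.0028,-0.0026],[0,-0.0028,-0.0026],[0,-0.0028,-0.0026],[0,-0.0028,-0.0026],[0,0,0]], delta_rot=[[-2,0,0],[-2,0,0],[-2,0,0],[-2,0,0],[-2,0,0],[0,0,0]], grip=[-1,-1,-1,-1,-1,-1])

```text
clock: 12.58
tool_pos: [0.5033, 0.2722, 0.2155]
eef_rot: [0.685, 0.705, -0.131, -0.127]
contact_force: [0.7, -0.6, -2.0]
opening: 0.134
finger_force: 25.0
```

```bash
python3 st.py
python3 - <<'E'
from plan import *
p,q=start()
P=p+q.apply([0,-.075,.084]);print("pivot now rel seat",(Rf.inv().apply(P-bar)*1e3+[0,0,35]).round(1))
d=Rf.apply([-1,0,0]);print("down-slope in tool axes",q.inv().apply(d).round(3))
E
```

```text
rel bar [22.8 -1.6 64.6] F [-1.7  0.6 -1.2] M [ 0.07  0.36 -0.02] 11.8 [-13.9   0.    0. ]
pivot now rel seat [75.4 -1.7  0. ]
down-slope in tool axes [0.001 0.971 0.24 ]
```

Request:
play_rows(translation=[[0,0.003,0.0005],[0,0.003,0.0005],[0,0.003,0.0005],[0,0.003,0.0005],[0,0.003,0.0005],[0,0,0]], delta_rot=[[0,0,0],[0,0,0],[0,0,0],[0,0,0],[0,0,0],[0,0,0]], grip=[-1,-1,-1,-1,-1,-1])

```text
clock: 13.32
tool_pos: [0.5171, 0.2724, 0.2076]
eef_rot: [0.685, 0.705, -0.131, -0.127]
contact_force: [-0.1, -0.2, -3.1]
opening: 0.135
finger_force: 25.0
```

```bash
python3 st.py
python3 - <<'E'
from plan import *
p,q=start()
P=p+q.apply([0,-.075,.084]);print("pivot now rel seat",(Rf.inv().apply(P-bar)*1e3+[0,0,35]).round(1))
t=np.load("t.npy");print(t)
n=Rf.apply([0,0,1])
# level hold: filter x along tray -x; tool y = -filter x = tray x ; z down
Y=np.array([np.cos(t[2]),np.sin(t[2]),0]);Z=np.array([0,0,-1.]);X=np.cross(Y,Z)
Rl=R.from_matrix(np.c_[X,Y,Z])
a=p+n*.05
T=plan([(a,q,4),(a+[0,-.02,.10],q*R.from_rotvec((q.inv()*Rl).as_rotvec()*.4),3),(np.array([.47,0.0,.36]),Rl,7),(np.array([t[0],t[1],.25]),Rl,6)])
np.save("Rl.npy",Rl.as_quat())
E
```

```text
rel bar [ 7.  -1.4 66. ] F [-1.6  0.2 -2.6] M [ 0.06  0.46 -0.02] 11.8 [-14.    0.    0.1]
pivot now rel seat [59.5 -1.6  1.4]
[ 0.45956399 -0.23941971  0.17409259]
20
[[0.0,0.003,-0.0121],[0.0,0.003,-0.0122],[0.0,0.0031,-0.0121],[0.0,0.003,-0.0121],[-0.0066,-0.0121,-0.0311],[-0.0066,-0.0108,-0.0316],[-0.0064,-0.0092,-0.032],[-0.0351,-0.014,0.0012],[-0.0349,-0.0144,0.0008],[-0.0348,-0.0149,0.0005],[-0.0345,-0.0153,0.0001],[-0.0344,-0.0157,-0.0004],[-0.0342,-0.0162,-0.0007],[-0.0339,-0.0166,-0.0012],[-0.039,-0.0087,0.0183],[-0.039,-0.0086,0.0183],[-0.039,-0.0087,0.0183],[-0.039,-0.0086,0.0183],[-0.039,-0.0087,0.0183],[-0.0391,-0.0086,0.0183]]
[[0.0,0.0,0.0],[0.0,0.0,0.0],[0.0,0.0,0.0],[0.0,0.0,0.0],[-2.8,-0.2,-1.1],[-2.8,-0.2,-1.1],[-2.8,-0.2,-1.1],[-1.8,-0.1,-0.7],[-1.8,-0.2,-0.7],[-1.8,-0.1,-0.7],[-1.8,-0.1,-0.7],[-1.8,-0.2,-0.8],[-1.8,-0.1,-0.7],[-1.8,-0.1,-0.7],[0.0,-0.0,0.0],[0.0,-0.0,0.0],[0.0,-0.0,0.0],[0.0,-0.0,0.0],[0.0,-0.0,0.0],[0.0,-0.0,0.0]]
```

Request:
play_rows(translation=[[0,0.003,-0.012],[0,0.003,-0.012],[0,0.003,-0.012],[0,0.003,-0.012],[-0.007,-0.012,-0.031],[-0.007,-0.011,-0.032],[-0.006,-0.009,-0.032],[-0.035,-0.014,0.001],[-0.035,-0.014,0.001],[-0.035,-0.015,0],[-0.035,-0.015,0],[-0.034,-0.016,0],[-0.034,-0.016,-0.001],[-0.034,-0.017,-0.001],[-0.039,-0.009,0.018],[-0.039,-0.009,0.018],[-0.039,-0.009,0.018],[-0.039,-0.009,0.018],[-0.039,-0.008,0.018],[-0.039,-0.008,0.018]], delta_rot=[[0,0,0],[0,0,0],[0,0,0],[0,0,0],[-2.8,-0.2,-1.1],[-2.8,-0.2,-1.1],[-2.8,-0.2,-1.1],[-1.8,-0.1,-0.7],[-1.8,-0.2,-0.7],[-1.8,-0.1,-0.7],[-1.8,-0.1,-0.7],[-1.8,-0.2,-0.8],[-1.8,-0.1,-0.7],[-1.8,-0.1,-0.7],[0,0,0],[0,0,0],[0,0,0],[0,0,0],[0,0,0],[0,0,0]], grip=[-1,-1,-1,-1,-1,-1,-1,-1,-1,-1,-1,-1,-1,-1,-1,-1,-1,-1,-1,-1])

```text
clock: 15.82
tool_pos: [0.4597, -0.2414, 0.252]
eef_rot: [0.643, 0.766, 0.001, 0.0]
contact_force: [0.3, -0.0, -2.5]
opening: 0.132
finger_force: 25.0
```

Run:
```python
from plan import *
s=r.get_state();print(s["clock"],s["tool_pos"],s["contact_force"].round(1),s["opening"]*88,s["q"].round(2))
Rl=R.from_quat(np.load("Rl.npy"));t=np.load("t.npy");print((start()[1].inv()*Rl).as_rotvec(degrees=True))
out=[]
for n,(x0,y0,w,h) in dict(side=(160,130,220,260),top=(60,220,420,180)).items():
    im=r.snapshot(n);cv2.imwrite(f"pics/{n}3.png",im);c=im[y0:y0+h,x0:x0+w];k=400/w if n=="side" else 400/w
    c=cv2.resize(c,None,fx=k,fy=k,interpolation=cv2.INTER_CUBIC);out.append(cv2.copyMakeBorder(c,0,480-c.shape[0],0,0,0))
    print(n,[(x,np.round(d["point"],3),d["confidence"]) for x in("tray","filter","tab_tip") for d in r.look_for(n,x)[:2]])
cv2.imwrite("pics/c3.png",np.hstack(out))
plan([(np.array([t[0],t[1],.125]),Rl,4),(np.array([t[0],t[1],.097]),Rl,3)])
```

```text
15.825 [ 0.45974045 -0.24137928  0.25197987] [ 0.3 -0.  -2.5] 11.640125252269097 [ 0.4   0.63 -0.01  1.94  0.    0.57  0.56]
[ 0.05763269 -0.03784757  0.02717215]
side [('tray', array([ 0.452, -0.252,  0.006]), 0.68)]
top [('tray', array([ 0.465, -0.151,  0.003]), 0.62), ('filter', array([ 0.461, -0.187,  0.18 ]), 0.8), ('tab_tip', array([ 0.752, -0.142,  0.025]), 0.58), ('tab_tip', array([0.554, 0.278, 0.088]), 0.49)]
7
[[-0.0002,-0.0002,0.0319],[-0.0002,-0.0002,0.0319],[-0.0002,-0.0003,0.0319],[-0.0003,-0.0001,0.0319],[0.0,-0.0,0.0093],[0.0,-0.0,0.0094],[0.0001,-0.0,0.0093]]
[[0.0,-0.0,0.0],[0.0,-0.0,0.1],[0.1,-0.0,0.0],[-0.0,-0.1,0.1],[-0.0,0.0,-0.0],[-0.0,0.0,-0.0],[-0.0,0.0,-0.0]]
```

View pics/c3.png

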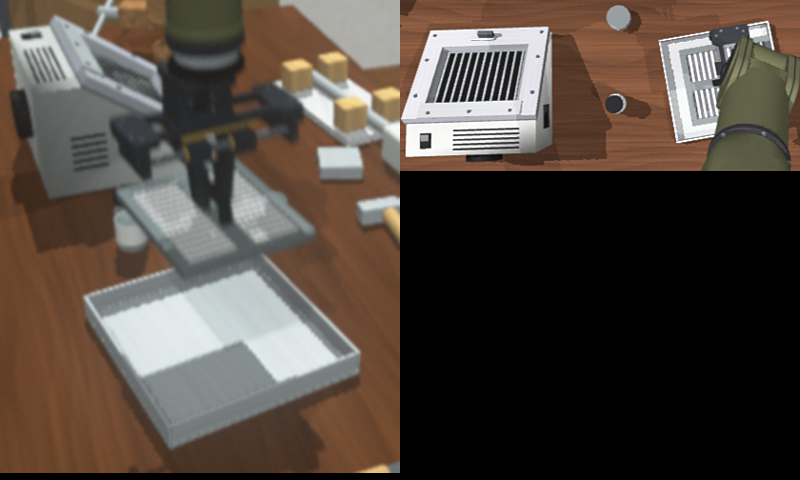

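The filter hangs level and aligned over the tray, the recess is empty, and the tab is crosswise at (485,34). Now I'll lower it.

Request:
play_rows(translation=[[0,0,0.032],[0,0,0.032],[0,0,0.032],[0,0,0.032],[0,0,0.015],[0,0,0.007],[0,0,0.004],[0,0,0.002],[0,0,0]], delta_rot=[[0,0,0],[0,0,0.1],[0,0,0],[0,0,0],[0,0,0],[0,0,0],[0,0,0],[0,0,0],[0,0,0]], grip=[-1,-1,-1,-1,-1,-1,-1,-1,-1])

```text
clock: 17.35
tool_pos: [0.4598, -0.24, 0.0965]
eef_rot: [0.643, 0.766, 0.001, 0.0]
contact_force: [0.5, -0.6, -2.0]
opening: 0.132
finger_force: 25.0
```

Request:
play_rows(translation=[[0,0,0.002],[0,0,0.002],[0,0,0.0015],[0,0,0.001],[0,0,0]], delta_rot=[[0,0,0],[0,0,0],[0,0,0],[0,0,0],[0,0,0]], grip=[-1,-1,-1,-1,-1])

```text
clock: 17.98
tool_pos: [0.4595, -0.2398, 0.0894]
eef_rot: [0.643, 0.766, 0.0, -0.0]
contact_force: [0.0, -0.1, -2.2]
opening: 0.13
finger_force: 25.0
```

Request:
play_rows(translation=[[0,0,0.001],[0,0,0.001],[0,0,0]], delta_rot=[[0,0,0],[0,0,0],[0,0,0]], grip=[-1,-1,-1])

```text
clock: 18.35
tool_pos: [0.4596, -0.2398, 0.0885]
eef_rot: [0.643, 0.766, 0.001, 0.0]
contact_force: [-0.5, 1.5, 8.6]
opening: 0.131
finger_force: 25.0
```

Touched down lightly. I'll relieve the press a little, then release.

Request:
play_rows(translation=[[0,0,-0.0006],[0,0,0],[0,0,0],[0,0,0],[0,0,0],[0,0,-0.01],[0,0,-0.03],[0,0,-0.05],[0,0,-0.06],[0,0,-0.06],[0,0,0]], delta_rot=[[0,0,0],[0,0,0],[0,0,0],[0,0,0],[0,0,0],[0,0,0],[0,0,0],[0,0,0],[0,0,0],[0,0,0],[0,0,0]], grip=[-1,-0.6,-0.3,0,0,0,0,0,0,0,0], squeeze=4)

```text
clock: 19.73
tool_pos: [0.4613, -0.241, 0.3031]
eef_rot: [0.644, 0.765, 0.002, 0.005]
contact_force: [-0.1, 0.0, -0.6]
opening: 0.499
finger_force: 0.0
```

Run:
```python
from plan import *
s=r.get_state();print(s["clock"],s["tool_pos"],s["contact_force"].round(1),s["opening"]*88)
out=[]
for n,(x0,y0,w,h) in dict(side=(160,130,270,260),top=(60,130,440,250)).items():
    im=r.snapshot(n);cv2.imwrite(f"pics/{n}4.png",im);c=im[y0:y0+h,x0:x0+w];k=400/w
    c=cv2.resize(c,None,fx=k,fy=k,interpolation=cv2.INTER_CUBIC);out.append(cv2.copyMakeBorder(c,0,480-c.shape[0],0,0,0))
cv2.imwrite("pics/c4.png",np.hstack(out))
```

```text
19.725 [ 0.46130325 -0.24101491  0.30305102] [-0.1  0.  -0.6] 43.943714443491054
```

View pics/c4.png

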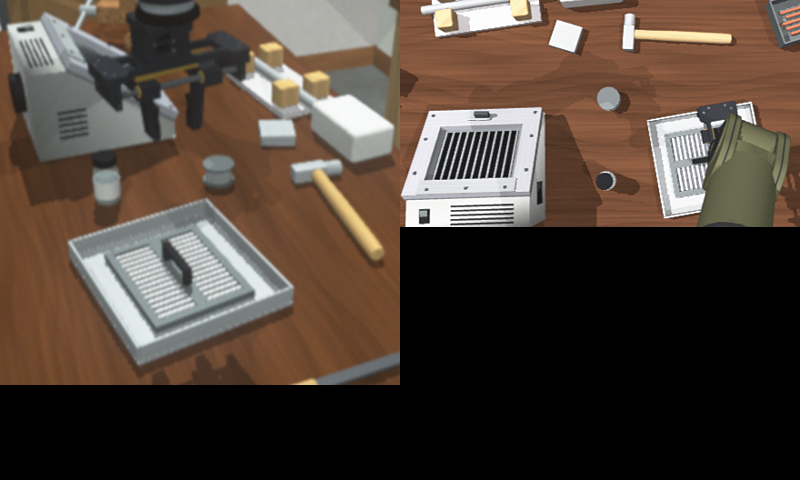

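The filter lies flat in the tray with its handle up (side crop (178,275)). The tab is still crosswise at (482,114) and everything else is in place, so I'm handing in.

```bash
python3 -c "
from plant import r
print(r.finish_job())"
```

```text
the job is handed in; nothing more can be done
None
```

The job is handed in: the tab is swung fully aside, and the clogged filter lies flat with its handle up in the cleaning tray. In the last pictures the tray and the other things in view had not moved.

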